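# Withdraw the paddle key from a guarded test fixture

### The job

Isolate the test fixture: take out the key with the flat paddle handle and set it down, not dropped, in the open grey parts tray. Its foot lies crosswise under the guard plate, so turn the key until the foot lines up with the slot, then lift it straight out. Leave the round-knob key in its place.

Things in the scene. Friction and masses are not known exactly. Their poses are not given: they have to be found in the camera images.
- fixture: Test fixture, fixed: aluminium base plate 140x220x6, on thin legs a grey guard plate of equal outline, 36 to 41 mm above the bench, with two slots through it centred at y = +55 and -55 mm (x = 0), each 70 mm long (along x) and 32 mm wide (y). In each slot one key stands on the base plate; which is where varies. Origin: centre of the underside; x along the slots, y from slot to slot, z up.
- paddle_key_handle (a point): Paddle key, loose, 0.12 kg, 80 tall: black flat paddle handle 44 wide (x), 14 thick (y), 36 tall, on a 10 mm stem; at the bottom a steel foot bar 48x14x12, parallel to the paddle. Stands in mid-slot, free to turn, x 60 to 90 deg off the slot's long way; passes the slot only within about 20 deg. Point: paddle's centre, 62 above the foot's underside. z up the stem.
- knob_key_handle (a point): The other key, loose, to be left alone: same foot, stem and height, but its black handle is a round knob 34 mm in diameter and 36 mm tall. Point: the knob's centre, 62 mm above its foot's underside.
- tray: Open grey plastic parts tray, fixed, empty: 190 mm (x) x 170 mm (y) outside, 28 mm high, walls and floor 4 mm thick. Origin: centre of the underside, z up.
Things that resemble listed ones, but are neither listed nor needed, are in the scene too. Leave any orange or pink look-alike of the part that bears paddle_key_handle alone.

How it is judged:
On the way, in this order (a step that is already met when the one before it is completed fails the run):
1. the paddle key is turned so that its foot lines up with the slot (within 25 degrees), still under the guard plate (angle between the x axis of paddle_key_handle and the x axis of fixture, either way round below 0.44 rad and z of paddle_key_handle in the frame of fixture below 0.098 m), for 0.05 s.
2. the paddle key is lifted out, its foot clear above the guard plate (z of paddle_key_handle in the frame of fixture above 0.105 m), for 0.05 s.
At the end, for the whole second after the job is handed in: The paddle key, upright or lying, rests in the tray: the centre of its paddle is within the tray's outline and less than 80 mm above the tray's underside, and it is at rest. The knob key's knob is within 20 mm of where it started (x of paddle_key_handle in the frame of tray between -0.095 and 0.095 m and y of paddle_key_handle in the frame of tray between -0.085 and 0.085 m and z of paddle_key_handle in the frame of tray between 0 and 0.08 m and linear speed of paddle_key below 0.02 m/s and distance of knob_key_handle from where it was at the start of the episode below 0.02 m); the robot touches nothing.
It fails at once if the knob key is disturbed (its knob moved by more than 25 mm) (distance of knob_key_handle from where it was at the start of the episode above 0.025 m).
It fails at once if the paddle key is dropped from a height (it falls unheld faster than 0.9 m/s, a drop of some 40 mm) (linear speed of paddle_key above 0.9 m/s and contact force between the fingers and paddle_key below 0.1 N).
It also fails if it takes over 38 s, if anything falls off the work surface, if the arm or the gripper's body presses on something with over 40 N, if the wrist force passes 120 N, or if a joint passes its speed limit or range.

### The arm

A 7-joint arm with a two-finger parallel gripper is mounted at the origin on a cart in front of the work surface, level with it; the furniture and walls round the work are solid. World frame = base frame: x ahead of the robot, y to its left, z up, the work surface at z = 0. Lengths are in m, angles in rad, forces in N, time in s.
With the tool pointing down it reaches from about 0.425 to 0.925 m from the base axis. Payload 6.8 kg.
Tool frame: the origin (TCP) lies midway between the tips of the shut fingers; the grasp point (between the pads) lies 19 mm behind it; z points along the fingers, y is the line along which they close (so a half turn about z gives the same grasp; the last joint's range is limited). The gripper opens to 88 mm and grips with 3 to 60 N. Pads are 20 mm wide; open, the fingers measure 115 mm over their backs; the gripper's body (75 mm by 178 mm) begins 61 mm behind the grasp point.
Start: joints at [1.151, 0.477, 0.022, 1.555, -0.011, 1.109, -0.083], TCP at [0.207, -0.642, 0.223] pointing down, gripper open.
Joint ranges: [-2.96, 2.96], [-0.34, 2.1], [-1.41, 1.46], [0.24, 2.44], [-1.37, 4.51], [0.17, 1.92], [-2.96, 2.96]. Speed limits (rad/s): [2.39, 2.39, 3.14, 3.14, 3.14, 3.14, 3.14].

### API

Orientations are given as a unit quaternion [w, x, y, z].
In Python, from station import telemetry, viewer, job_done gives the robot as it stands.
- The arm moves only by the tool apply_moves, never from a script. Its argument "plan" is a list of rows, each a list of 3 entries, a list of its own where there are three numbers: the shift along the tool's x, y, z scaled (see below), then the turn about the tool's z scaled (see below), then the closure in counts, from 0 (fully open) to 255 (shut). In form: [[[x, y, z], turn, grip], ...]. A call has 1 to 10 rows; each row shifts and turns the commanded pose from where the row before left it, along the tool's axes as they then stand; what a row does not reach is not made up. The controller multiplies each number of a shift by 4 cm and each number of a turn by 5 degrees. A row lasts 1/12 s, in which the tool goes at most 41.7 mm and 7.16 degrees, less where a joint would pass 70% of its speed; a pose out of reach is approached as far as the arm can. A call with a number of a shift or a turn outside -1 to 1 is refused whole. A call with a gripper value outside its range is refused whole. The fingers move at their own pace and stop on an object; "squeeze" is the grip in N (left out, the last holds). Time passes only in rows, so rows that do not move let the fingers close. It gives the time, the measured TCP pose, the force, the opening and the grip force at its end, in the units of the state.
- telemetry.get_obs(): the state, without advancing time (a new reading comes with each control period).
- viewer.get_image(name): name is "side" or "top"; returns a dict with "image" (480x640x3 uint8, blue, green, red), "fx", "fy", "cx", "cy" (pixels), "R" (3x3) and "t" (3): a world point X has camera coordinates R X + t. Camera axes: x right, y down, z forward; pixel columns grow to the right and rows downward; lengths in m; the calibration is good to about 2 mm. A picture is of the moment at which its call begins. There is no depth.
- job_done(): hands the job in; it is judged then, once.
The state is a dict: "t": time; "qpos": joint angles; "joint_velocities": joint speeds; "effort": joint torques, N m; "tcp_pos": TCP position; "orientation": TCP orientation; "wrist_force": force on the tool from outside, world axes, zero at the start; "torque": the same for the moment, N m; "width": finger opening in m; "finger_force": force on a finger pad.
Only numpy, scipy, OpenCV 4.12 (cv2) and the standard library are available. Lean on these libraries where they do the work, as an engineer would, in place of code of your own. Each camera call takes 0.05 s, during which the arm holds its last target. There are 200 camera calls.

## Working session

There is one attempt and no reset: what is moved stays moved. The work goes in short steps, Python scripts to look and compute and a tool call to move; the robot and the scene stay as the last step left them, time stands still between calls to the robot, and variables do not carry over. Pictures are saved under pics/ and viewed, at most 10 in all, crops included, and the job is handed in when it is done.

Besides the shell and the picture viewer there is one more tool, called as name([rows], argument=value, ...), one row to a line, values as JSON. apply_moves: Moves the arm, as the interface text tells. Shifts and turns lie within -1 to 1; 1 stands for 4 cm of shift or 5 degrees of turn. Its arguments: {"type":"object","properties":{"plan":{"type":"array"},"squeeze":{"type":"number"}},"required":["plan"]}

```bash
mkdir -p pics; python3 - <<'E'
from station import telemetry, viewer
import cv2,json,numpy as np
s=telemetry.get_obs(); print({k:np.round(v,3).tolist() for k,v in s.items()})
for n in("side","top"):
    d=viewer.get_image(n); cv2.imwrite(f"pics/{n}0.png",d["image"])
    print(n,d["fx"],d["fy"],d["cx"],d["cy"],np.round(d["R"],4).tolist(),np.round(d["t"],4).tolist())
E
```

```text
{'t': 0.0, 'qpos': [1.151, 0.478, 0.022, 1.556, -0.011, 1.109, -0.083], 'joint_velocities': [0.001, 0.001, -0.0, -0.001, -0.001, -0.0, 0.001], 'effort': [-0.001, -58.286, 1.534, -27.261, -0.055, 0.017, 0.0], 'tcp_pos': [0.207, -0.642, 0.222], 'orientation': [-0.001, 0.988, 0.155, -0.0], 'wrist_force': [-0.807, -0.414, -0.084], 'torque': [-0.018, -0.018, -0.031], 'finger_force': 0.0, 'width': 0.088}
side 441.9071838046625 441.9071838046625 319.588619953916 237.08386198763526 [[0.9038, -0.4279, 0.0104], [-0.2776, -0.6044, -0.7468], [0.3258, 0.672, -0.665]] [-0.5511, 0.1489, 0.7887]
top 493.3782591826239 493.3782591826239 320.1791101225132 232.78398382936098 [[-0.0017, -0.9999, -0.0159], [-0.9988, 0.0025, -0.0493], [0.0493, 0.0158, -0.9987]] [-0.0905, 0.5399, 1.0741]
```

View pics/top0.png

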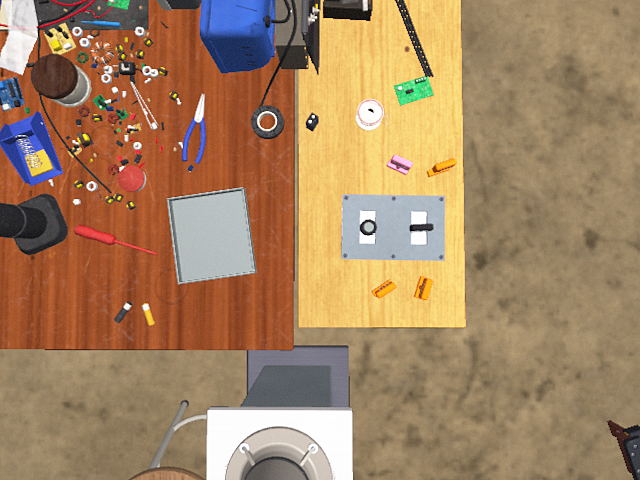

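View pics/side0.png

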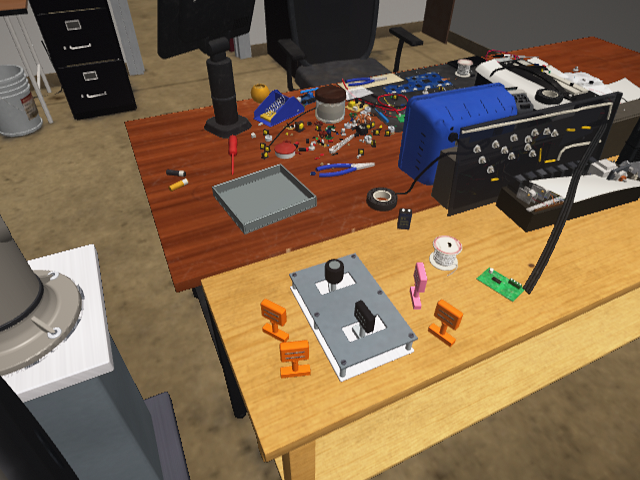

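The top view shows the fixture at (393,228), with the black paddle at (421,227) in the right slot and the round knob at (368,227) in the left. The empty tray is at (212,236). Candidates in the top view are black paddle (421,227), orange (384,289), (424,288) and (441,167), pink (400,163), and knob (368,227). I choose the black paddle at (421,227), which is at (364,318) in the side view.

```bash
cat > h.py <<'E'
from station import telemetry, viewer
import cv2,numpy as np
def ray(d,u,v,z):
    R=np.array(d["R"]);t=np.array(d["t"]); c=-R.T@t
    w=R.T@np.array([(u-d["cx"])/d["fx"],(v-d["cy"])/d["fy"],1]); return c+w*(z-c[2])/w[2]
def blob(m,box):
    x0,y0,x1,y1=box; k=np.zeros(m.shape,np.uint8); k[y0:y1,x0:x1]=m[y0:y1,x0:x1]
    cs,_=cv2.findContours(k,cv2.RETR_EXTERNAL,cv2.CHAIN_APPROX_NONE)
    return max(cs,key=cv2.contourArea)
def rect(d,c,z):
    p=np.array([ray(d,*q[0],z)[:2] for q in c],np.float32); r=cv2.minAreaRect(p)
    return r,p
E
python3 - <<'E'
from h import *
d=viewer.get_image("top"); im=d["image"]; g=im.max(2).astype(int); sp=g-im.min(2)
dark=((g<70)*255).astype(np.uint8)
for n,b in(("paddle",(400,210,440,245)),("knob",(352,210,388,245))):
    for z in(.086,.068):
        r,p=rect(d,blob(dark,b),z); print(n,z,[np.round(q,4) for q in r])
grey=(((g>90)&(g<215)&(sp<45))*255).astype(np.uint8)
r,_=rect(d,blob(grey,(335,190,452,266)),.041);print("plate",r)
r,_=rect(d,blob(grey,(160,180,262,290)),.028);print("tray",r)
white=((im.min(2)>225)*255).astype(np.uint8)
r,_=rect(d,blob(white,(405,205,435,250)),.006);print("slot",r)
c=cv2.resize(im[180:310,330:470],None,fx=5,fy=4.5,interpolation=cv2.INTER_CUBIC);
s=viewer.get_image("side"); 
a=cv2.resize(im[190:265,338:450],(600,400),interpolation=cv2.INTER_CUBIC);b=cv2.resize(s["image"][240:390,280:420],(200*2-200,214))
cv2.imwrite("pics/c.png",np.hstack([a,np.vstack([b,np.zeros((186,200,3),np.uint8)])]))
E
```

```text
paddle 0.086 [array([ 0.5475, -0.2993]), array([0.045 , 0.0123]), np.float64(89.8501)]
paddle 0.068 [array([ 0.5485, -0.3027]), array([0.0458, 0.0125]), np.float64(89.8502)]
knob 0.086 [array([ 0.5478, -0.1899]), array([0.0308, 0.0288]), np.float64(89.8312)]
knob 0.068 [array([ 0.5489, -0.1913]), array([0.0313, 0.0293]), np.float64(89.8314)]
plate ((0.5505596399307251, -0.24718798696994781), (0.2198219895362854, 0.13943906128406525), 88.94905853271484)
tray ((0.5346004962921143, 0.1460207998752594), (0.19046595692634583, 0.17434965074062347), 8.20414924621582)
slot ((0.5291405320167542, -0.30751553177833557), (0.03083246387541294, 0.02887125499546528), 89.38172149658203)
```

View pics/c.png

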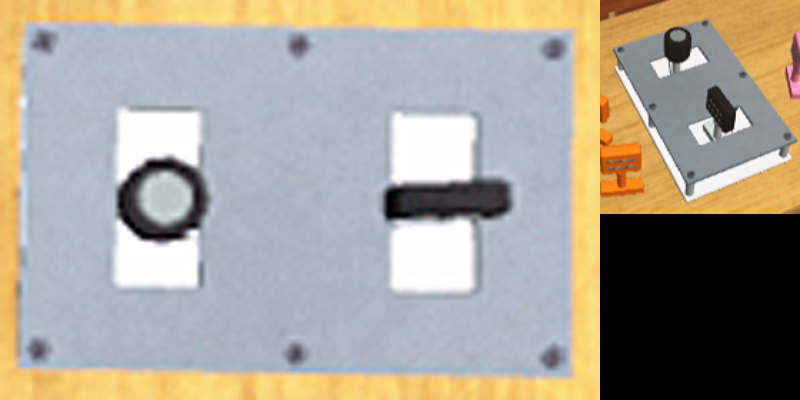

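The crop confirms a black flat paddle in the right slot, crosswise and about 87° off. A world CCW turn is the shorter way. The paddle is at about (0.548,-0.301), and the plate (220x139) and tray (190x174) sizes check out. Moving above it now.

apply_moves([
  [[0.9, -0.46, 0], 0, 0],
  [[0.9, -0.46, 0], 0, 0],
  [[0.9, -0.46, 0], 0, 0],
  [[0.9, -0.46, 0], 0, 0],
  [[0.9, -0.46, 0], 0, 0],
  [[0.9, -0.46, 0], 0, 0],
  [[0.9, -0.46, 0], 0, 0],
  [[0.9, -0.46, 0], 0, 0],
  [[0.9, -0.46, 0], 0, 0],
  [[0.9, -0.46, 0], 0, 0],
], squeeze=25)

```text
t: 1.03
tcp_pos: [0.4943, -0.3553, 0.2227]
orientation: [0.0, 0.988, 0.155, -0.0]
wrist_force: [0.0, 0.1, -0.0]
width: 0.0877
finger_force: 0.0
```

apply_moves([
  [[0, 0, 0], -1, 0],
  [[0, 0, 0], -1, 0],
  [[0, 0, 0], -1, 0],
  [[0, 0, 0], -1, 0],
  [[0, 0, 0], -1, 0],
  [[0, 0, 0], -1, 0],
  [[0, 0, 0], -1, 0],
  [[0, 0, 0], -1, 0],
  [[0, 0, 0], -1, 0],
  [[0, 0, 0], -1, 0],
])

```text
t: 1.87
tcp_pos: [0.4931, -0.3569, 0.2225]
orientation: [-0.0, 0.829, 0.56, -0.0]
wrist_force: [-0.2, 0.6, -0.8]
width: 0.0877
finger_force: 0.0
```

apply_moves([
  [[0, 0, 0], -1, 0],
  [[0, 0, 0], -1, 0],
  [[0, 0, 0], -1, 0],
  [[0, 0, 0], -1, 0],
  [[0, 0, 0], 0, 0],
  [[0, 0, 0], 0, 0],
  [[0, 0, 0], 0, 0],
])

```text
t: 2.45
tcp_pos: [0.4932, -0.3569, 0.2226]
orientation: [-0.0, 0.721, 0.693, -0.0]
wrist_force: [0.5, -0.5, 0.1]
width: 0.0878
finger_force: 0.0
```

```bash
cat >> h.py <<'E'
def go(x,y,z,th=None):
    s=telemetry.get_obs(); p=np.array(s["tcp_pos"]); w,a,b,c=s["orientation"]
    from scipy.spatial.transform import Rotation as Ro
    R=Ro.from_quat([a,b,c,w]).as_matrix(); yaw=np.degrees(np.arctan2(R[1,0],R[0,0]))
    print("t",round(s["t"],2),"tcp",np.round(p,4),"yaw",round(yaw,2),"tilt z",np.round(R[:,2],4),"q7",round(s["qpos"][6],2),"units",np.round(R.T@(np.array([x,y,z])-p)/.04,3), "F",np.round(s["wrist_force"],1),"w",round(float(s["width"]),4))
    if th is not None: print("turn units",-(th-yaw)/5)
E
python3 -c "
from h import *
go(.548,-.301,.12,90)"
```

```text
t 2.45 tcp [ 0.4932 -0.3569  0.2226] yaw 87.71 tilt z [-1.e-04  1.e-04 -1.e+00] q7 0.36 units [1.452 1.314 2.564] F [ 0.5 -0.5  0.1] w 0.0878
turn units -0.4577073020660777
```

apply_moves([
  [[0.5, 0.44, 0], -0.4, 0],
  [[0.5, 0.44, 0], 0, 0],
  [[0.45, 0.44, 0], 0, 0],
  [[0, 0, 0.65], 0, 0],
  [[0, 0, 0.65], 0, 0],
  [[0, 0, 0.65], 0, 0],
  [[0, 0, 0.6], 0, 0],
  [[0, 0, 0], 0, 0],
  [[0, 0, 0], 0, 0],
  [[0, 0, 0], 0, 0],
])

```text
t: 3.28
tcp_pos: [0.5478, -0.2999, 0.122]
orientation: [0.001, 0.708, 0.706, 0.0]
wrist_force: [0.2, 1.2, 1.3]
width: 0.0877
finger_force: 0.0
```

```bash
python3 -c "
from h import *
go(.548,-.301,.051,91)
s=viewer.get_image('side')['image'];t=viewer.get_image('top')['image']
cv2.imwrite('pics/d.png',np.hstack([cv2.resize(s[200:400,260:460],(400,400)),cv2.resize(t[180:280,340:440],(400,400))]))"
```

```text
t 3.28 tcp [ 0.5478 -0.2999  0.122 ] yaw 89.82 tilt z [ 1.6e-03 -7.0e-04 -1.0e+00] q7 0.21 units [-0.025  0.002  1.776] F [0.2 1.2 1.3] w 0.0877
turn units -0.23591691581825955
```

View pics/d.png

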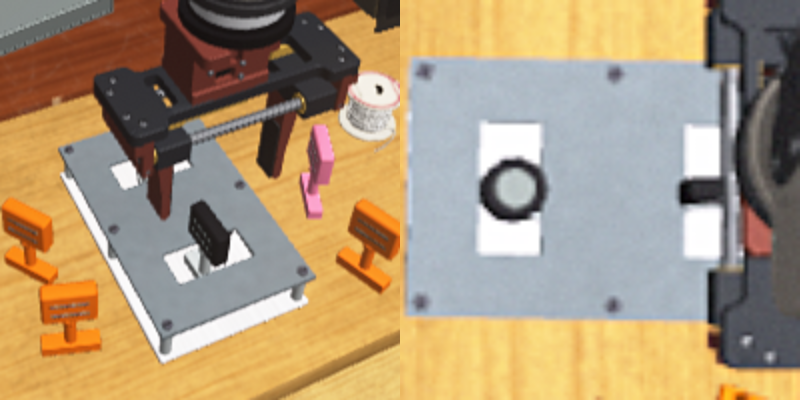

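The side view shows the fingers straddling the black paddle (208,230 in the crop) along the x direction, still above it. The orange and pink look-alikes are clear, so I'm descending and gripping.

apply_moves([
  [[0, 0, 0.45], 0, 0],
  [[0, 0, 0.45], 0, 0],
  [[0, 0, 0.45], 0, 0],
  [[0, 0, 0.4], 0, 0],
  [[0, 0, 0], 0, 0],
  [[0, 0, 0], 0, 255],
  [[0, 0, 0], 0, 255],
  [[0, 0, 0], 0, 255],
  [[0, 0, 0], 0, 255],
  [[0, 0, 0], 0, 255],
])

```text
t: 4.22
tcp_pos: [0.5475, -0.3, 0.0517]
orientation: [0.001, 0.708, 0.706, 0.0]
wrist_force: [-1.0, -0.3, 0.5]
width: 0.058
finger_force: 0.0
```

apply_moves([
  [[0, 0, 0], 0, 255],
  [[0, 0, 0], 0, 255],
  [[0, 0, 0], 0, 255],
  [[0, 0, 0], 0, 255],
  [[0, 0, 0], 0, 255],
  [[0, 0, 0], 0, 255],
])

```text
t: 4.72
tcp_pos: [0.5469, -0.2996, 0.0506]
orientation: [-0.0, 0.708, 0.706, -0.0]
wrist_force: [-0.2, -0.7, -0.3]
width: 0.018
finger_force: 0.0
```

apply_moves([
  [[0, 0, 0], 0, 255],
  [[0, 0, 0], 0, 255],
  [[0, 0, 0], 0, 255],
  [[0, 0, 0], 0, 255],
])

```text
t: 5.05
tcp_pos: [0.5469, -0.2996, 0.0506]
orientation: [-0.0, 0.708, 0.706, 0.0]
wrist_force: [0.1, -0.5, -0.2]
width: 0.0137
finger_force: 25.0
```

Gripped at 13.7 mm, which matches the 14 mm paddle. I'll turn it +87° in world (negative about the tool z).

apply_moves([
  [[0, 0, 0], -0.8, 255],
  [[0, 0, 0], -0.8, 255],
  [[0, 0, 0], -0.8, 255],
  [[0, 0, 0], -0.8, 255],
  [[0, 0, 0], -0.8, 255],
  [[0, 0, 0], -0.8, 255],
  [[0, 0, 0], -0.8, 255],
  [[0, 0, 0], -0.8, 255],
  [[0, 0, 0], -0.8, 255],
  [[0, 0, 0], 0, 255],
])

```text
t: 5.88
tcp_pos: [0.5468, -0.2999, 0.0506]
orientation: [-0.0, 0.454, 0.891, 0.0]
wrist_force: [-0.1, 0.6, -0.8]
width: 0.0142
finger_force: 25.0
```

apply_moves([
  [[0, 0, 0], -0.8, 255],
  [[0, 0, 0], -0.8, 255],
  [[0, 0, 0], -0.8, 255],
  [[0, 0, 0], -0.8, 255],
  [[0, 0, 0], -0.8, 255],
  [[0, 0, 0], -0.8, 255],
  [[0, 0, 0], -0.8, 255],
  [[0, 0, 0], -0.8, 255],
  [[0, 0, 0], -0.8, 255],
  [[0, 0, 0], 0, 255],
])

```text
t: 6.72
tcp_pos: [0.5468, -0.2999, 0.0506]
orientation: [-0.0, 0.158, 0.987, 0.0]
wrist_force: [-0.2, -0.0, -0.6]
width: 0.0138
finger_force: 25.0
```

apply_moves([
  [[0, 0, 0], -0.8, 255],
  [[0, 0, 0], -0.8, 255],
  [[0, 0, 0], -0.8, 255],
  [[0, 0, 0], -0.8, 255],
  [[0, 0, 0], 0, 255],
  [[0, 0, 0], 0, 255],
])

```text
t: 7.22
tcp_pos: [0.5469, -0.2998, 0.0506]
orientation: [0.0, 0.021, 1.0, 0.0]
wrist_force: [0.1, -0.5, -0.0]
width: 0.014
finger_force: 25.0
```

```bash
python3 -c "
from h import *
go(.5475,-.302,.05,179)
s=viewer.get_image('side')['image'];t=viewer.get_image('top')['image']
cv2.imwrite('pics/e.png',np.hstack([cv2.resize(s[230:380,290:440],(400,400)),cv2.resize(t[180:280,340:440],(400,400))]))"
```

```text
t 7.22 tcp [ 0.5469 -0.2998  0.0506] yaw 177.6 tilt z [ 0.  0. -1.] q7 1.48 units [-0.018 -0.054  0.016] F [ 0.1 -0.5 -0. ] w 0.014
turn units -0.27989229588785064
```

View pics/e.png

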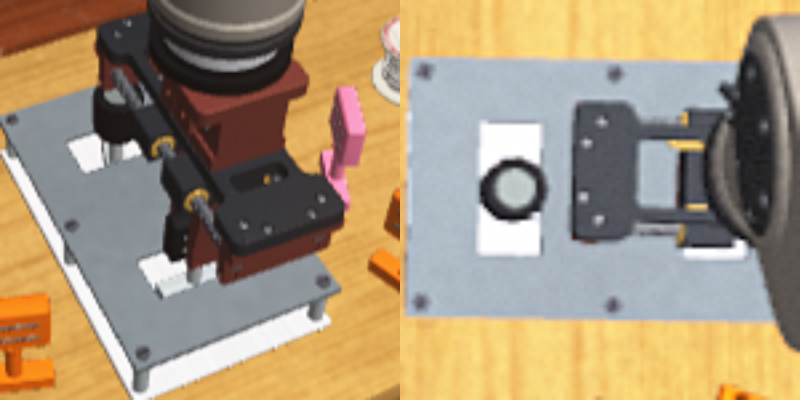

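The side view shows the foot (175,285 in the crop) lined up along the slot, and the knob key has not moved. I'm lifting straight up.

apply_moves([
  [[0, -0.04, -0.25], 0, 255],
  [[0, 0, -0.3], 0, 255],
  [[0, 0, -0.3], 0, 255],
  [[0, 0, -0.35], 0, 255],
  [[0, 0, -0.4], 0, 255],
  [[0, 0, -0.4], 0, 255],
  [[0, 0, -0.4], 0, 255],
  [[0, 0, -0.4], 0, 255],
  [[0, 0, -0.4], 0, 255],
  [[0, 0, 0], 0, 255],
])

```text
t: 8.15
tcp_pos: [0.5491, -0.3015, 0.1835]
orientation: [0.003, 0.019, 1.0, -0.001]
wrist_force: [0.9, -0.5, -0.5]
width: 0.0139
finger_force: 25.0
```

apply_moves([
  [[0, 0, -0.4], 0, 255],
  [[0, 0, -0.4], 0, 255],
  [[0, 0, 0], 0, 255],
  [[0, 0, 0], 0, 255],
  [[0, 0, 0], 0, 255],
])

```text
t: 8.57
tcp_pos: [0.5463, -0.3011, 0.2097]
orientation: [-0.001, 0.019, 1.0, 0.0]
wrist_force: [0.2, 0.3, -0.8]
width: 0.0138
finger_force: 25.0
```

```bash
python3 -c "
from h import *
go(.535,.146,.19)
s=viewer.get_image('side')['image'];t=viewer.get_image('top')['image']
cv2.imwrite('pics/f.png',np.hstack([cv2.resize(s[180:380,240:440],(400,400)),cv2.resize(t[180:280,340:440],(400,400))]))"
```

```text
t 8.57 tcp [ 0.5463 -0.3011  0.2097] yaw 177.86 tilt z [-1.e-03  3.e-04 -1.e+00] q7 1.61 units [ 0.699 11.16   0.497] F [ 0.2  0.3 -0.8] w 0.0138
```

View pics/f.png

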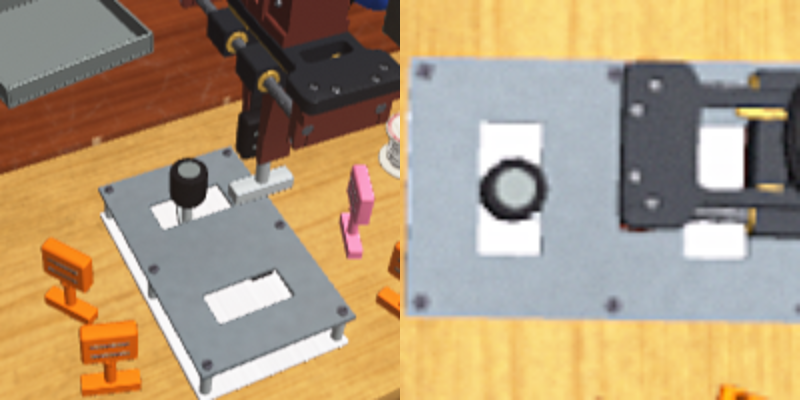

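The key is out, with its foot hanging clear at (262,185 in the crop), and the knob key is undisturbed. I'm moving it to the tray.

apply_moves([
  [[0, 0.35, 0], 0, 255],
  [[0.05, 0.6, 0], 0, 255],
  [[0.05, 0.7, 0], 0, 255],
  [[0.05, 0.7, 0], 0, 255],
  [[0.05, 0.7, 0], 0, 255],
  [[0.05, 0.7, 0], 0, 255],
  [[0.05, 0.7, 0], 0, 255],
  [[0.05, 0.7, 0], 0, 255],
  [[0.05, 0.7, 0], 0, 255],
  [[0.05, 0.7, 0], 0, 255],
])

```text
t: 9.5
tcp_pos: [0.5377, -0.0363, 0.2102]
orientation: [-0.0, 0.018, 1.0, 0.0]
wrist_force: [1.2, -0.4, -1.3]
width: 0.014
finger_force: 25.0
```

apply_moves([
  [[0.05, 0.7, 0], 0, 255],
  [[0.05, 0.7, 0], 0, 255],
  [[0.05, 0.7, 0], 0, 255],
  [[0.05, 0.7, 0], 0, 255],
  [[0.05, 0.7, 0], 0, 255],
  [[0, 0.6, 0], 0, 255],
  [[0, 0.3, 0], 0, 255],
  [[0, 0, 0], 0, 255],
  [[0, 0, 0], 0, 255],
  [[0, 0, 0], 0, 255],
])

```text
t: 10.33
tcp_pos: [0.5352, 0.1356, 0.2102]
orientation: [-0.0, 0.02, 1.0, -0.001]
wrist_force: [0.4, -0.2, -2.7]
width: 0.0138
finger_force: 25.0
```

```bash
python3 -c "
from h import *
go(.535,.146,.048)
s=viewer.get_image('side')['image'];t=viewer.get_image('top')['image']
cv2.imwrite('pics/g.png',np.hstack([cv2.resize(s[100:300,170:370],(400,400)),cv2.resize(t[160:310,140:290],(400,400))]))"
```

```text
t 10.33 tcp [0.5352 0.1356 0.2102] yaw 177.76 tilt z [-8.0e-04 -1.4e-03 -1.0e+00] q7 0.83 units [0.012 0.265 4.054] F [ 0.4 -0.2 -2.7] w 0.0138
```

View pics/g.png

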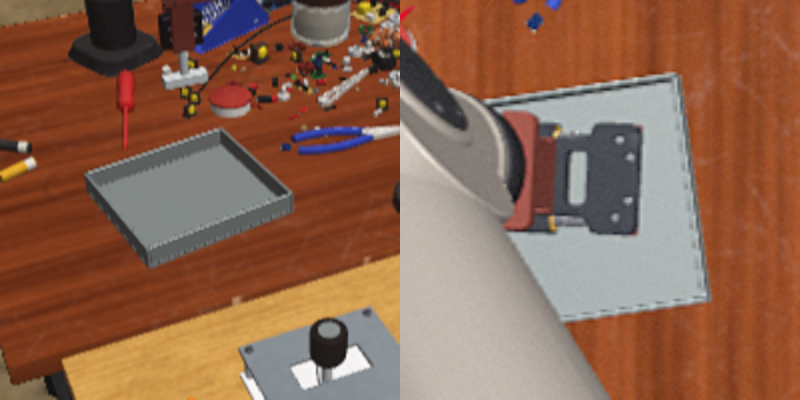

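The tray is directly below; I'll cross-check its position and height with the side view.

```bash
python3 -c "
from h import *
d=viewer.get_image('side')
for u,v in((213,189),(280,165),(316,199),(246,232)): print(np.round(ray(d,u,v,.028),3))
print(np.round(ray(d,262,137,.17),3))"
```

```text
[0.427 0.204 0.028]
[0.61  0.236 0.028]
[0.632 0.067 0.028]
[0.449 0.023 0.028]
[0.539 0.144 0.17 ]
```

Both views agree on the tray (centre about (0.533,0.139), height consistent). I'm lowering the key: the foot should touch at TCP z ≈ 0.0486.

apply_moves([
  [[0, 0, 0.5], 0, 255],
  [[0, 0, 0.6], 0, 255],
  [[0, 0, 0.6], 0, 255],
  [[0, 0, 0.6], 0, 255],
  [[0, 0, 0.6], 0, 255],
  [[0, 0, 0.4], 0, 255],
  [[0, 0, 0.3], 0, 255],
  [[0, 0, 0.2], 0, 255],
  [[0, 0, 0.1], 0, 255],
  [[0, 0, 0], 0, 255],
])

```text
t: 11.32
tcp_pos: [0.5352, 0.1372, 0.0544]
orientation: [-0.0, 0.019, 1.0, -0.0]
wrist_force: [-0.5, -0.2, -0.6]
width: 0.0139
finger_force: 25.0
```

apply_moves([
  [[0, 0, 0.05], 0, 255],
  [[0, 0, 0.04], 0, 255],
  [[0, 0, 0], 0, 255],
  [[0, 0, 0], 0, 255],
  [[0, 0, 0], 0, 255],
])

```text
t: 11.73
tcp_pos: [0.5354, 0.1376, 0.0514]
orientation: [0.0, 0.019, 1.0, 0.0]
wrist_force: [-0.2, -0.4, -1.6]
width: 0.0138
finger_force: 25.0
```

apply_moves([
  [[0, 0, 0.03], 0, 255],
  [[0, 0, 0.03], 0, 255],
  [[0, 0, 0], 0, 255],
  [[0, 0, 0], 0, 255],
])

```text
t: 12.07
tcp_pos: [0.5351, 0.1375, 0.0486]
orientation: [-0.0, 0.019, 1.0, -0.0]
wrist_force: [-0.1, -0.4, -0.5]
width: 0.014
finger_force: 25.0
```

apply_moves([
  [[0, 0, 0.03], 0, 255],
  [[0, 0, 0], 0, 255],
  [[0, 0, 0], 0, 255],
])

```text
t: 12.32
tcp_pos: [0.5352, 0.1375, 0.0485]
orientation: [0.0, 0.019, 1.0, -0.0]
wrist_force: [-4.3, -1.1, 10.6]
width: 0.0137
finger_force: 25.0
```

There's a 10 N upward contact force, so the foot is on the tray floor. I'll open and retreat.

apply_moves([
  [[0, 0, -0.02], 0, 255],
  [[0, 0, 0], 0, 130],
  [[0, 0, 0], 0, 130],
  [[0, 0, 0], 0, 130],
  [[0, 0, 0], 0, 130],
  [[0, 0, 0], 0, 130],
  [[0, 0, 0], 0, 130],
  [[0, 0, 0], 0, 130],
  [[0, 0, 0], 0, 130],
  [[0, 0, 0], 0, 130],
])

```text
t: 13.15
tcp_pos: [0.5352, 0.1375, 0.0482]
orientation: [0.0, 0.019, 1.0, -0.0]
wrist_force: [0.8, -0.5, -0.4]
width: 0.0432
finger_force: 0.0
```

apply_moves([
  [[0, 0, -0.3], 0, 130],
  [[0, 0, -0.5], 0, 130],
  [[0, 0, -0.6], 0, 130],
  [[0, 0, -0.6], 0, 130],
  [[0, 0, -0.6], 0, 130],
  [[0, 0, -0.5], 0, 130],
  [[0, 0, -0.3], 0, 130],
  [[0, 0, 0], 0, 130],
  [[0, 0, 0], 0, 130],
])

```text
t: 13.9
tcp_pos: [0.5353, 0.1373, 0.1845]
orientation: [0.0, 0.019, 1.0, -0.0]
wrist_force: [0.9, -0.7, -0.2]
width: 0.0427
finger_force: 0.0
```

```bash
python3 -c "
from h import *
go(.535,.146,.048)
s=viewer.get_image('side')['image'];t=viewer.get_image('top')['image']
cv2.imwrite('pics/i.png',np.hstack([cv2.resize(s[100:300,170:370],(400,400)),cv2.resize(t[160:310,140:290],(400,400))]))"
```

```text
t 13.9 tcp [0.5353 0.1373 0.1845] yaw 177.85 tilt z [ 1.e-03 -3.e-04 -1.e+00] q7 0.8 units [0.019 0.218 3.413] F [ 0.9 -0.7 -0.2] w 0.0427
```

View pics/i.png

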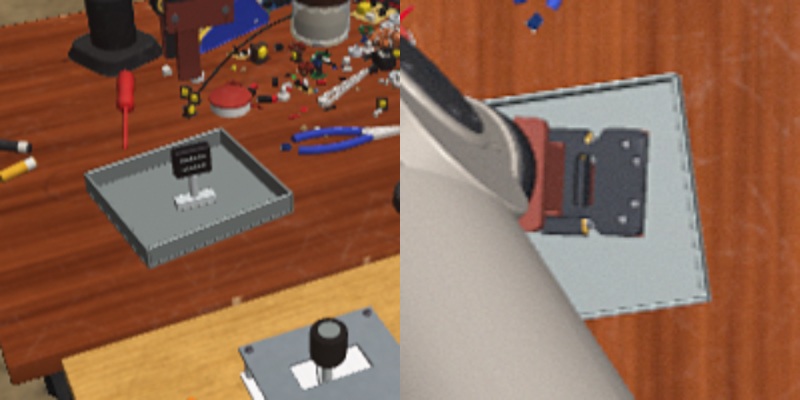

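The key stands upright in the tray (192,180 in the crop) with the gripper clear, and the knob key is in place. Handing in.

```bash
python3 -c "
from station import job_done
print(job_done())"
```

```text
the job is handed in; nothing more can be done
None
```

The paddle key was turned, lifted out and set upright in the grey tray, the knob key stayed in place, and the job is handed in; no verdict was returned.

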